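Hold back the tensioner of the loaded pay-off station

ROBOT

A 6-joint arm with a two-finger parallel gripper is mounted at the origin on the work surface. World frame = base frame: x ahead of the robot, y to its left, z up, the work surface at z = 0. Lengths are in m, angles in rad, forces in N, time in s.
With the tool pointing down it reaches from about 0.35 to 0.875 m from the base axis. Payload 4.2 kg.
Tool frame: the origin (TCP) lies at the very end of the fingers, on their centre line; the grasp point (between the pads) lies 19 mm behind it; y points along the fingers, z is the direction in which the jaws open and shut, and the axes are right-handed (so a half turn about y gives the same grasp; the last joint's range is limited). The gripper opens to 85 mm and grips with 20 to 120 N. Pads are 22 mm wide; open, the fingers measure 114 mm over their backs; the gripper's body (76 mm by 85 mm) begins 54 mm behind the grasp point. The pads swing forward as they close: fully open they stand 13 mm farther back than shut.
Start: joints at [1.497, 0.385, 0.008, 0, -1.194, -0.259], TCP at [0.204, 0.591, 0.231] pointing down, gripper open.
Joint ranges: [-3.14, 3.14], [-1.21, 2.06], [-1.07, 1.41], [-3.16, 2.05], [-2.99, -0.16], [-3.1, 3.1]. Speed limits (rad/s): [2.79, 2.79, 3.14, 3.14, 3.14, 3.14].

INTERFACE

Orientations are given as a unit quaternion [w, x, y, z].
In Python, from plant import bot gives the robot as it stands.
- The arm moves only by the tool play_rows, never from a script. Its arguments are lists of equal length, an entry for each row: "xyz": the shift along the tool's x, y, z in mm, a list of three; "twist": the turn about the tool's y in degrees; "grip": the finger opening in mm, from 0 to 85.4. A call has 1 to 20 rows; each row shifts and turns the pose as measured when the row begins, along the tool's axes as they then stand; what a row does not reach is not made up. A row lasts 1/12 s, in which the tool goes at most 41.7 mm and 7.16 degrees, less where a joint would pass 70% of its speed; a pose out of reach is approached as far as the arm can. A call with a gripper value outside its range is refused whole. The fingers move at their own pace and stop on an object; "newtons" is the grip in N (left out, the last holds). Time passes only in rows, so rows that do not move let the fingers close. It gives the time, the measured TCP pose, the force and the opening at its end, in the units of the state.
- bot.sense(): the state, without advancing time (a new reading comes with each control period).
- bot.grab_frame(name): name is "scene" or "top"; returns a dict with "image" (400x640x3 uint8, red, green, blue), "range_z" (400x640 float32, m along the optical axis (not along the pixel's ray), 0 where there is no reading), "mtx" (3x3 intrinsics, pixels), "R" (3x3) and "t" (3): a world point X has camera coordinates R X + t. Camera axes: x right, y down, z forward; pixel columns grow to the right and rows downward; lengths in m; the calibration is good to about 2 mm. A picture is of the moment at which its call begins.
- bot.hand_in(): hands the job in, once; it reports no verdict.
Trained networks look in the newest picture that a camera, given by its name, has taken for a name from the list of things; names that differ only in an ending like _2 or _b are one class to them, and where a whole thing is asked for, a point or a joint stands for the part that bears it (a point fixed in the world has none). Each returns a list of dicts, best first, with "confidence" (0 to 1); they miss things now and then, are a little off and sometimes report something else, mostly with a low value. They report only what shows in the picture. A call takes as long as a camera call. They do not tell look-alikes from the thing itself.
- bot.recognise(camera, thing): "at" ([x, y, z] in m, in the coordinates of the camera as it stood for that picture, good to about 4 mm: the middle of the surface that is visible of it).
- bot.trace(camera, thing): "region" (400x640 bool, what is visible of it).
- bot.mark_of(camera, thing): "at" ([x, y, z] in m, in the coordinates of the camera as it stood for that picture, good to about 4 mm: a listed point, or the origin of a listed thing).
The state is a dict: "time": time; "q": joint angles; "joint_vel": joint speeds; "effort": joint torques, N m; "ee_pos": TCP position; "ee_rot": TCP orientation; "force": force on the tool from outside, world axes, zero at the start; "moment": the same for the moment, N m; "grip_width": finger opening in m.
Only numpy, scipy, OpenCV 4.12 (cv2) and the standard library are available. Lean on these libraries where they do the work, as an engineer would, in place of code of your own. Each camera call takes 0.05 s, during which the arm holds its last target.

TASK

Only one of the two pay-off stations on the bench has a full wrapped reel on its spindle; the other has just a bare core tube. On the station with the full reel, push the idler block at the end of the sprung tensioner arm back (towards the reel) until the ratchet pawl has clicked in behind the arm's tooth, go on a good 2 cm at the block so that the pawl carries no load but the arm is still short of its end stop, and finish while still holding the block there with the gripper: do not let go. Leave the other station's arm, the reel and the core as they are.

Things in the scene. Friction and masses are not known exactly. Their poses are not given: they have to be found in the camera images.
- unit_left: fixed base plate of the left (+y) station, grey, 300 x 280 x 12 mm, on the bench. Both stations are identical (not mirrored). z up, x roughly away from the robot (within 0.3 rad), y to the left. Origin on the bench surface; plate from x -80 to 220, y -180 to 100 mm. Arm pivot at x 0, y -60 mm; spindle at x 155, y 30 mm
- tens_left (a joint): angle of the left (+y) tensioner arm about its upright pivot, rad: 0 = at rest (sprung there), grows as the block is pushed back, clockwise from above. Its tooth meets the pawl at about 0.2; the pawl clicks in at about 0.53 (an arm let go then rests on the pawl at about 0.52); end stop 0.85. Push at the block: 4 N at first, up to 13 N on the pawl, 9 N beyond the click
- idler_left: idler block of the left (+y) station: upright dark block on the free end of the arm, fixed to it, 150 mm from the pivot. 26 mm (own x) x 30 mm (own y) x 56 mm high; origin at its centre, 81 mm above the bench (block 53 to 109 mm; below it a grooved wheel of 44 mm diameter, then the beam, 23 mm up). x: the way it moves when pushed back; y: along the arm, away from the pivot. 25 mm or more free all round
- pivot_left (a point): point on the upright pivot axis of the left (+y) tensioner arm, 30 mm above the bench; a hub of 32 mm diameter with a coil spring stands here, top at 71 mm. At rest the arm points to the station's +y, turned 0.44 rad (counter-clockwise from above) towards the robot
- pawl_left (a joint): travel of the left (+y) pawl slider, m: 0 = home (sprung inwards, to the pivot), grows to 0.016 as the arm's tooth pushes it outwards (towards the station's -y); it snaps home at the click. It works by itself; steel slide with a small black knob, at the station's -y edge
- spindle_left (a point): point on the upright spindle of the left (+y) station (steel pin 14 mm diameter, top 117 mm above the bench), 47 mm above the bench: the centre of a reel or core that stands there
- unit_right: fixed base plate of the right (-y) station, grey, 300 x 280 x 12 mm, on the bench. Both stations are identical (not mirrored). z up, x roughly away from the robot (within 0.3 rad), y to the left. Origin on the bench surface; plate from x -80 to 220, y -180 to 100 mm. Arm pivot at x 0, y -60 mm; spindle at x 155, y 30 mm
- tens_right (a joint): angle of the right (-y) tensioner arm about its upright pivot, rad: 0 = at rest (sprung there), grows as the block is pushed back, clockwise from above. Its tooth meets the pawl at about 0.2; the pawl clicks in at about 0.53 (an arm let go then rests on the pawl at about 0.52); end stop 0.85. Push at the block: 4 N at first, up to 13 N on the pawl, 9 N beyond the click
- idler_right: idler block of the right (-y) station: upright dark block on the free end of the arm, fixed to it, 150 mm from the pivot. 26 mm (own x) x 30 mm (own y) x 56 mm high; origin at its centre, 81 mm above the bench (block 53 to 109 mm; below it a grooved wheel of 44 mm diameter, then the beam, 23 mm up). x: the way it moves when pushed back; y: along the arm, away from the pivot. 25 mm or more free all round
- pivot_right (a point): point on the upright pivot axis of the right (-y) tensioner arm, 30 mm above the bench; a hub of 32 mm diameter with a coil spring stands here, top at 71 mm. At rest the arm points to the station's +y, turned 0.44 rad (counter-clockwise from above) towards the robot
- pawl_right (a joint): travel of the right (-y) pawl slider, m: 0 = home (sprung inwards, to the pivot), grows to 0.016 as the arm's tooth pushes it outwards (towards the station's -y); it snaps home at the click. It works by itself; steel slide with a small black knob, at the station's -y edge
- spindle_right (a point): point on the upright spindle of the right (-y) station (steel pin 14 mm diameter, top 117 mm above the bench), 47 mm above the bench: the centre of a reel or core that stands there
- reel_center (a point): centre of the full wrapped reel: two wooden flanges of 112 mm diameter with a cardboard wrap between, 70 mm high, standing on one of the two spindles (on the base plate, top at 82 mm above the bench)
- core_center (a point): centre of the bare core tube: slim cardboard tube, 40 mm diameter, 70 mm high, standing on the other spindle
Not all that is in view belongs to the job. Leave any green or yellow look-alike of the part that bears reel_center alone.

How it is judged:
By the outcome, as a careful person would: the job done as asked, in the order asked, and still so for the second after the job is handed in, while the arm keeps its last pose, push and grip.
It also fails if it takes over 32 s, if anything falls off the work surface, if the arm or the gripper's body presses on something with over 40 N, if the wrist force passes 120 N, or if a joint passes its speed limit or range.

## Working session

There is one attempt and no reset: what is moved stays moved. The work goes in short steps, Python scripts to look and compute and a tool call to move; the robot and the scene stay as the last step left them, time stands still between calls to the robot, and variables do not carry over. Pictures are saved under pics/ and viewed, and the job is handed in when it is done.

Besides the shell and the picture viewer there is one more tool, called after "Request:" by a JSON object that holds its "name" and its "arguments". play_rows: Moves the arm, as the interface text tells. Its arguments: {"type":"object","properties":{"xyz":{"type":"array"},"twist":{"type":"array"},"grip":{"type":"array"},"newtons":{"type":"number"}},"required":["xyz","twist","grip"]}

```bash
mkdir -p pics; ls; cat > h.py <<'E'
from plant import bot
import numpy as np, cv2
def grab(n,f):
    d=bot.grab_frame(n); cv2.imwrite('pics/'+f,cv2.cvtColor(d['image'],cv2.COLOR_RGB2BGR)); return d
def w(d,p): return np.array(d['R']).T@(np.array(p)-np.array(d['t']))
def px(d,P):
    c=np.array(d['R'])@np.array(P)+np.array(d['t']); u=np.array(d['mtx'])@c; return u[:2]/u[2]
E
python3 - <<'E'
from h import *
s=bot.sense(); print(s)
for n in ['scene','top']:
    d=grab(n,n+'1.png')
    for t in ['unit_left','unit_right','idler_left','idler_right','pivot_left','pivot_right','spindle_left','spindle_right','reel_center','core_center']:
        for r in bot.mark_of(n,t)[:3]:
            X=w(d,r['at']); print(n,t,round(r['confidence'],2),X.round(3),px(d,X).round())
E
```

```text
pics
{'time': 0.0, 'q': array([ 1.49659929e+00,  3.85575449e-01,  6.63222683e-03, -5.18183012e-04,
       -1.19403348e+00, -2.58601159e-01]), 'joint_vel': array([ 0.0005528 ,  0.00128956,  0.00120159,  0.00027634, -0.00081041,
       -0.00139503]), 'effort': array([-5.70950033e-04, -3.92287266e+01,  1.88401294e+01,  4.18614283e+00,
       -4.65566962e-03, -9.57383293e-06]), 'ee_pos': array([0.20396528, 0.59015472, 0.23020986]), 'ee_rot': array([ 0.11728486, -0.1170877 , -0.69654501,  0.69811158]), 'force': array([ 0.1884833 , -0.04906561,  0.66646507]), 'moment': array([ 0.00027612, -0.03597623,  0.02015279]), 'grip_width': 0.08559420175751344}
scene unit_left 0.96 [0.51  0.226 0.004] [396. 281.]
scene unit_right 0.87 [ 0.572 -0.272 -0.001] [264. 185.]
scene idler_left 0.94 [0.454 0.309 0.085] [451. 266.]
scene idler_right 0.8 [ 0.52  -0.184  0.08 ] [295. 169.]
scene pivot_left 0.63 [0.504 0.17  0.031] [382. 256.]
scene pivot_right 0.73 [ 0.564 -0.329  0.029] [257. 167.]
scene pivot_right 0.58 [0.506 0.169 0.031] [381. 256.]
scene spindle_left 0.79 [0.668 0.227 0.05 ] [336. 295.]
sce
[... 403 characters left out ...]
it_left 0.71 [0.456 0.309 0.085] [195. 232.]
top unit_right 0.74 [ 0.576 -0.266  0.003] [382. 196.]
top unit_right 0.32 [ 0.558 -0.327  0.027] [403. 201.]
top idler_left 0.55 [0.457 0.308 0.081] [196. 232.]
top idler_right 0.72 [ 0.522 -0.185  0.081] [360. 211.]
top pivot_left 0.92 [0.498 0.169 0.032] [246. 220.]
top pivot_right 0.59 [ 0.555 -0.326  0.029] [403. 202.]
top spindle_left 0.91 [0.662 0.226 0.044] [229. 167.]
top spindle_right 0.72 [ 0.729 -0.262  0.045] [382. 147.]
top reel_center 0.84 [0.668 0.232 0.046] [227. 165.]
top reel_center 0.82 [0.292 0.282 0.034] [207. 287.]
top reel_center 0.67 [ 0.8   -0.062  0.04 ] [320. 126.]
top core_center 0.58 [ 0.724 -0.266  0.047] [384. 149.]
```

View pics/scene1.png

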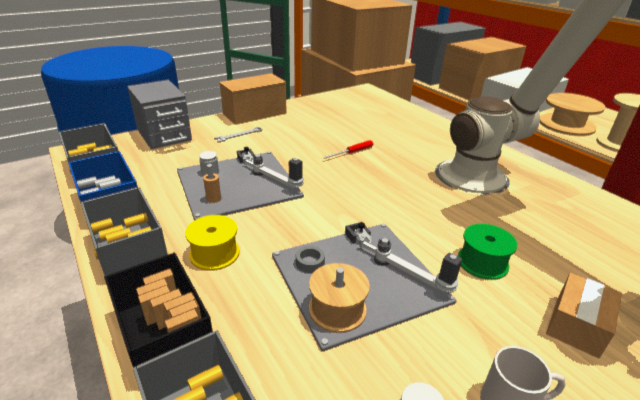

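View pics/top1.png

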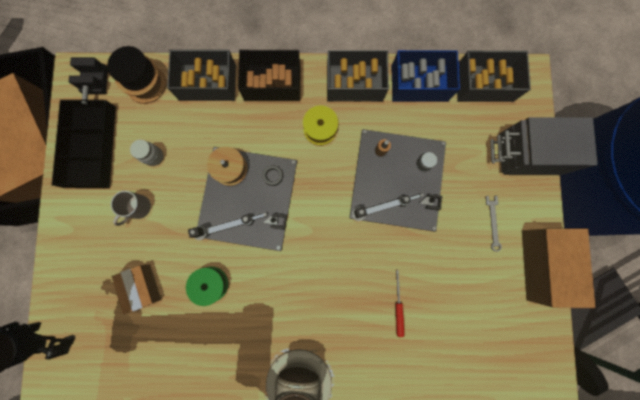

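```bash
python3 - <<'E'
import cv2
a=cv2.imread('pics/top1.png')[130:300,170:430]; cv2.imwrite('pics/crop1.png',cv2.resize(a,None,fx=3,fy=3,interpolation=cv2.INTER_CUBIC))
E
```

```text
(no output)
```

View pics/crop1.png

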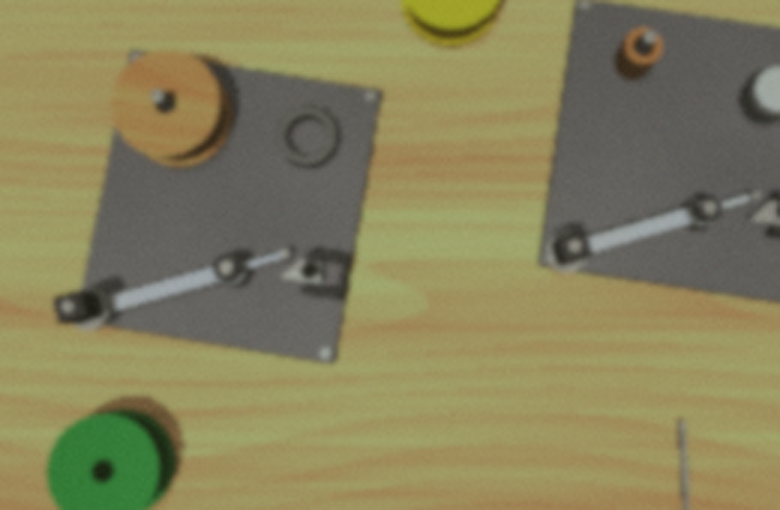

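The full wooden reel is on the left station (top 229,165; scene 338,297). The green (207,287) and yellow (320,124) reels stand off the stations and are look-alikes. The right station has only the slim core (384,147). So the target is idler_left, at top pixel (196,232). Next I'll refine the block and pivot geometry.

```bash
python3 - <<'E'
from h import *
from scipy.spatial.transform import Rotation as R
s=bot.sense(); q=s['ee_rot']; M=R.from_quat([q[1],q[2],q[3],q[0]]).as_matrix(); print(M.round(3))
for n in ['top','scene']:
    d=bot.grab_frame(n); z=d['range_z']; K=d['mtx']
    v,u=np.mgrid[:400,:640]; P=np.stack([(u-K[0,2])/K[0,0]*z,(v-K[1,2])/K[1,1]*z,z],-1)
    W=(P-d['t'])@d['R']; 
    ok=(z>0)
    m=ok&(abs(W[...,0]-.455)<.05)&(abs(W[...,1]-.309)<.05)&(W[...,2]>.095)&(W[...,2]<.125)
    p=W[m]; print(n,'blocktop',m.sum(),p.mean(0).round(4),p.min(0).round(3),p.max(0).round(3), cv2.minAreaRect((p[:,:2]*1000).astype(np.float32)))
    m=ok&(abs(W[...,0]-.501)<.03)&(abs(W[...,1]-.17)<.03)&(W[...,2]>.06)&(W[...,2]<.08)
    p=W[m]; print('hub',m.sum(),p.mean(0).round(4),p.min(0).round(3),p.max(0).round(3))
    for r in bot.recognise(n,'reel_center')[:3]: print('reel',w(d,r['at']).round(3))
    t=bot.trace(n,'unit_left')
    if t:
        g=t[0]['region']&ok&(abs(W[...,2]-.012)<.006); p=W[g]; print('plate',g.sum(),p[:,2].mean(),cv2.minAreaRect((p[:,:2]*1000).astype(np.float32)))
E
```

```text
[[-0.945 -0.    -0.327]
 [ 0.327  0.    -0.945]
 [ 0.    -1.    -0.   ]]
top blocktop 104 [0.4565 0.3065 0.1076] [0.441 0.291 0.095] [0.471 0.324 0.115] ((456.8476257324219, 308.1586608886719), (25.820152282714844, 30.323244094848633), 16.287269592285156)
hub 45 [0.4972 0.1635 0.0656] [0.485 0.151 0.06 ] [0.51  0.178 0.073]
reel [0.661 0.22  0.082]
reel [0.293 0.273 0.07 ]
reel [ 0.792 -0.064  0.075]
plate 5778 0.011227930727614821 ((570.8508911132812, 173.12973022460938), (280.1080017089844, 299.476318359375), 80.87349700927734)
scene blocktop 224 [0.4619 0.3127 0.1053] [0.44  0.294 0.095] [0.474 0.327 0.114] ((456.5875549316406, 309.9358215332031), (30.123266220092773, 29.3218994140625), 14.916135787963867)
hub 77 [0.5006 0.1675 0.0653] [0.487 0.153 0.06 ] [0.512 0.179 0.071]
reel [0.315 0.294 0.066]
reel [ 0.81  -0.036  0.067]
reel [0.682 0.25  0.082]
plate 7790 0.011030266427014795 ((571.8222045898438, 175.80990600585938), (280.29058837890625, 299.94476318359375), 80.97442626953125)
```

Request:
{"name": "play_rows", "arguments": {"xyz": [[-20, 0, 11], [-20, 0, 11], [-20, 0, 11], [-20, 0, 11], [-20, 0, 11], [-20, 0, 11], [-20, 0, 11], [-20, 0, 11], [-20, 0, 11], [-20, 0, 11], [-20, 0, 11], [-20, 0, 11], [-20, 0, 11], [-20, 0, 11], [-20, 0, 11], [-20, 0, 11], [0, 0, 0]], "twist": [0, 0, 0, 0, 0, 0, 0, 0, 0, 0, 0, 0, 0, 0, 0, 0, 0], "grip": [48, 48, 48, 48, 48, 48, 48, 48, 48, 48, 48, 48, 48, 48, 48, 48, 48]}}

```text
time: 2.82
ee_pos: [0.4594, 0.3094, 0.232]
ee_rot: [-0.114, 0.116, 0.699, -0.696]
force: [-0.4, 0.9, -0.5]
grip_width: 0.0478
```

Request:
{"name": "play_rows", "arguments": {"xyz": [[0, 0, 0], [0, 0, 0], [0, 0, 0], [0, 0, 0], [0, 0, 0], [0, 0, 0], [0, 0, 0], [0, 0, 0], [0, 0, 0], [0, 0, 0], [0, 0, 0], [0, 0, 0]], "twist": [5, 5, 5, 5, 5, 5, 5, 5, 5, 5, 4.7, 0], "grip": [48, 48, 48, 48, 48, 48, 48, 48, 48, 48, 48, 48]}}

```text
time: 3.82
ee_pos: [0.4581, 0.3111, 0.2328]
ee_rot: [-0.437, 0.436, 0.558, -0.554]
force: [-0.4, 0.1, -0.1]
grip_width: 0.0482
```

```bash
cat >> h.py <<'E'
from scipy.spatial.transform import Rotation as Ro
def st(target=None):
    s=bot.sense(); q=s['ee_rot']; M=Ro.from_quat([q[1],q[2],q[3],q[0]]).as_matrix(); p=s['ee_pos']
    print('t',round(s['time'],2),'p',p.round(4),'zang',np.degrees(np.arctan2(M[1,2],M[0,2])).round(2),'tilt',M[:,1].round(3),'F',s['force'].round(1),'w',round(s['grip_width'],4),'q',s['q'].round(2))
    if target is not None: print('tool delta mm',(M.T@(np.array(target)-p)*1000).round(1))
    return s,M,p
E
python3 -c "
from h import *
st([.457,.309,.067])"
```

```text
t 3.82 p [0.4581 0.3111 0.2328] zang -166.3 tilt [ 0.003  0.005 -1.   ] F [-0.4  0.1 -0.1] w 0.0482 q [ 0.89  0.26 -0.17 -0.   -1.13 -0.65]
tool delta mm [ -2.5 165.8   2.3]
```

Request:
{"name": "play_rows", "arguments": {"xyz": [[-1, 15, 1], [-1, 20, 1], [-0.5, 20, 0.3], [0, 20, 0], [0, 15, 0], [0, 6, 0], [0, 0, 0]], "twist": [-1.5, -1, 0, 0, 0, 0, 0], "grip": [48, 48, 48, 48, 48, 48, 48]}}

```text
time: 4.4
ee_pos: [0.4571, 0.3119, 0.1359]
ee_rot: [-0.419, 0.419, 0.575, -0.565]
force: [-0.4, -0.6, 0.2]
grip_width: 0.0478
```

```bash
python3 -c "
from h import *
st([.457,.309,.067])
d=grab('scene','s2.png');e=grab('top','t2.png')
a=cv2.imread('pics/s2.png')[150:330,370:560];b=cv2.imread('pics/t2.png')[160:270,150:300]
cv2.imwrite('pics/c2.png',np.hstack([cv2.resize(a,(400,400)),cv2.resize(b,(400,400))]))"
```

```text
t 4.4 p [0.4571 0.3119 0.1359] zang -162.68 tilt [ 0.009  0.011 -1.   ] F [-0.4 -0.6  0.2] w 0.0478 q [ 0.89  0.35 -0.31 -0.   -0.9  -0.59]
tool delta mm [-3.2 68.9  1.8]
```

View pics/c2.png

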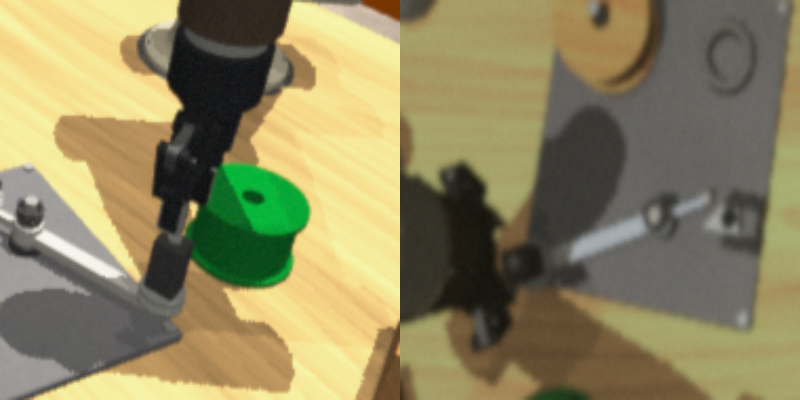

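The crops show the gripper straight above the idler block. The fingers straddle it in the push direction and stay clear of the green reel. Descending.

Request:
{"name": "play_rows", "arguments": {"xyz": [[-2, 8, 1], [-1, 14, 1], [0, 14, 0], [0, 14, 0], [0, 12, 0], [0, 6, 0], [0, 0, 0]], "twist": [0, 0, 0, 0, 0, 0, 0], "grip": [48, 48, 48, 48, 48, 48, 48]}}

```text
time: 5.08
ee_pos: [0.4619, 0.3141, 0.0735]
ee_rot: [-0.417, 0.419, 0.583, -0.558]
force: [-0.0, -0.8, 0.5]
grip_width: 0.0478
```

```bash
python3 -c "
from h import *
st([.457,.309,.067])"
```

```text
t 5.08 p [0.4619 0.3141 0.0735] zang -162.49 tilt [ 0.023  0.026 -0.999] F [-0.  -0.8  0.5] w 0.0478 q [ 0.89  0.42 -0.38  0.   -0.73 -0.58]
tool delta mm [-3.5  6.3  6.3]
```

Request:
{"name": "play_rows", "arguments": {"xyz": [[-2, 2, 3], [-1, 2, 2], [0, 0, 0]], "twist": [1, 0, 0], "grip": [48, 48, 48]}}

```text
time: 5.33
ee_pos: [0.4587, 0.3103, 0.0707]
ee_rot: [-0.422, 0.424, 0.58, -0.553]
force: [-0.7, -0.3, -0.1]
grip_width: 0.048
```

```bash
python3 -c "
from h import *
st([.457,.309,.067])"
```

```text
t 5.33 p [0.4587 0.3103 0.0707] zang -163.57 tilt [ 0.026  0.029 -0.999] F [-0.7 -0.3 -0.1] w 0.048 q [ 0.89  0.42 -0.4   0.   -0.71 -0.6 ]
tool delta mm [-0.8  3.6  2.1]
```

Request:
{"name": "play_rows", "arguments": {"xyz": [[0, 1, 1], [0, 0, 0], [0, 0, 0], [0, 0, 0], [0, 0, 0], [0, 0, 0], [0, 0, 0], [0, 0, 0]], "twist": [0, 0, 0, 0, 0, 0, 0, 0], "grip": [20, 15, 15, 15, 15, 15, 15, 15], "newtons": 60}}

```text
time: 6.0
ee_pos: [0.4564, 0.3097, 0.0708]
ee_rot: [-0.422, 0.424, 0.578, -0.555]
force: [1.7, 2.1, 0.9]
grip_width: 0.0255
```

```bash
cat >> h.py <<'E'
PIV=np.array([.499,.166])
def arm():
    s,M,p=st(); g=p-0.019*M[:,1]; v=g[:2]-PIV
    print('grasp',g.round(4),'r',np.linalg.norm(v).round(4),'tens',(np.pi/2+.282-np.arctan2(v[1],v[0])).round(3),'toolz->',(-np.pi+.282-np.arctan2(M[1,2],M[0,2])).round(3))
E
python3 -c "
from h import *
arm()"
```

```text
t 6.0 p [0.4564 0.3097 0.0708] zang -163.52 tilt [ 0.022  0.026 -0.999] F [1.7 2.1 0.9] w 0.0255 q [ 0.89  0.42 -0.4   0.   -0.72 -0.6 ]
grasp [0.456  0.3092 0.0898] r 0.1495 tens -0.01 toolz-> -0.006
```

Request:
{"name": "play_rows", "arguments": {"xyz": [[-0.1, 0, -6], [-0.1, 0, -6], [-0.1, 0, -6], [-0.1, 0, -6], [-0.1, 0, -6]], "twist": [2.3, 2.3, 2.3, 2.3, 2.3], "grip": [15, 15, 15, 15, 15]}}

```text
time: 6.42
ee_pos: [0.4841, 0.3148, 0.0708]
ee_rot: [-0.476, 0.476, 0.533, -0.513]
force: [-1.1, 0.9, 0.7]
grip_width: 0.0254
```

```bash
python3 -c "
from h import *
arm()"
```

```text
t 6.42 p [0.4841 0.3148 0.0708] zang -174.63 tilt [ 0.019  0.02  -1.   ] F [-1.1  0.9  0.7] w 0.0254 q [ 0.86  0.46 -0.33  0.   -0.75 -0.77]
grasp [0.4838 0.3144 0.0898] r 0.1492 tens 0.18 toolz-> 0.188
```

Request:
{"name": "play_rows", "arguments": {"xyz": [[-0.1, 0, -6], [-0.1, 0, -6], [-0.1, 0, -6], [-0.1, 0, -6], [-0.1, 0, -6], [0, 0, 0]], "twist": [2.3, 2.3, 2.3, 2.3, 2.3, 0], "grip": [15, 15, 15, 15, 15, 15]}}

```text
time: 6.92
ee_pos: [0.5104, 0.3149, 0.0708]
ee_rot: [0.524, -0.522, -0.483, 0.469]
force: [-2.1, -0.1, 2.3]
grip_width: 0.0252
```

```bash
python3 -c "
from h import *
arm()"
```

```text
t 6.92 p [0.5104 0.3149 0.0708] zang 174.55 tilt [ 0.013  0.015 -1.   ] F [-2.1 -0.1  2.3] w 0.0252 q [ 0.82  0.49 -0.27 -0.   -0.79 -0.92]
grasp [0.5102 0.3146 0.0898] r 0.149 tens 0.357 toolz-> -5.906
```

```bash
python3 -c "
from h import *
d=grab('scene','s3.png');e=grab('top','t3.png')
for t in ['idler_left','pawl_left']:
  for n,f in (('scene',d),('top',e)):
    for r in bot.mark_of(n,t)[:2]: print(t,n,r['confidence'],w(f,r['at']).round(3))
print([bot.sense()[k].round(2) for k in ('force','moment')])
a=cv2.imread('pics/s3.png')[190:340,300:480];b=cv2.imread('pics/t3.png')[130:270,170:310]
cv2.imwrite('pics/c3.png',np.hstack([cv2.resize(a,(400,400)),cv2.resize(b,(400,400))]))"
```

```text
idler_left scene 0.75 [0.509 0.312 0.083]
idler_left top 0.44 [0.509 0.313 0.083]Traceback (most recent call last):
  File "<string>", line 6, in <module>
    for r in bot.mark_of(n,t)[:2]: print(t,n,r['confidence'],w(f,r['at']).round(3))
             ~~~~~~~~~~~^^^^^
ValueError: it knows: core_center, idler_left, idler_right, pivot_left, pivot_right, reel_center, spindle_left, spindle_right, unit_left, unit_right
```

The block is following the gripper: both cameras put it at (0.509, 0.313). Continuing through the click.

Request:
{"name": "play_rows", "arguments": {"xyz": [[-0.1, 0, -6], [-0.1, 0, -6], [-0.1, 0, -6], [-0.1, 0, -6], [-0.1, 0, -6], [0, 0, 0]], "twist": [2.3, 2.3, 2.3, 2.3, 2.3, 0], "grip": [15, 15, 15, 15, 15, 15]}}

```text
time: 7.62
ee_pos: [0.5392, 0.3096, 0.0708]
ee_rot: [0.568, -0.566, -0.43, 0.415]
force: [-4.6, 0.4, 2.7]
grip_width: 0.0253
```

```bash
python3 -c "
from h import *
arm()
d=grab('scene','s3.png');e=grab('top','t3.png')
a=cv2.imread('pics/s3.png')[190:340,300:480];b=cv2.imread('pics/t3.png')[130:270,170:310]
cv2.imwrite('pics/c3.png',np.hstack([cv2.resize(a,(400,400)),cv2.resize(b,(400,400))]))"
```

```text
t 7.62 p [0.5392 0.3096 0.0708] zang 163.41 tilt [ 0.016  0.015 -1.   ] F [-4.6  0.4  2.7] w 0.0253 q [ 0.78  0.52 -0.21  0.   -0.82 -1.07]
grasp [0.5389 0.3093 0.0898] r 0.1488 tens 0.554 toolz-> -5.712
```

View pics/c3.png

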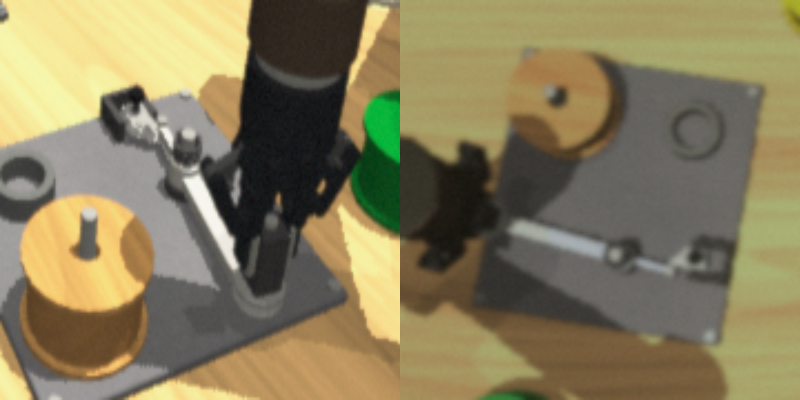

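The arm has swung to about 0.55 rad with the block in the jaws. The reel is clear, and the pawl appears about home. Now the extra travel, to about 0.70 rad.

Request:
{"name": "play_rows", "arguments": {"xyz": [[-0.1, 0, -5.5], [-0.1, 0, -5.5], [-0.1, 0, -5.5], [-0.1, 0, -5.5], [0, 0, 0], [0, 0, 0]], "twist": [2.1, 2.1, 2.1, 2.1, 0, 0], "grip": [15, 15, 15, 15, 15, 15]}}

```text
time: 8.22
ee_pos: [0.5576, 0.303, 0.0708]
ee_rot: [0.594, -0.593, -0.392, 0.377]
force: [-2.7, 1.4, 1.1]
grip_width: 0.0254
```

```bash
python3 -c "
from h import *
arm()
d=grab('scene','s4.png');e=grab('top','t4.png')
for n,f in (('scene',d),('top',e)):
    for t in ('idler_left','reel_center','idler_right','core_center'):
        for r in bot.mark_of(n,t)[:3]: 
            X=w(f,r['at']); v=X[:2]-PIV; print(t,n,round(r['confidence'],2),X.round(3), (np.pi/2+.282-np.arctan2(v[1],v[0])).round(3) if t=='idler_left' else '')
a=cv2.imread('pics/s4.png')[190:340,300:480];b=cv2.imread('pics/t4.png')[130:270,170:310]
cv2.imwrite('pics/c4.png',np.hstack([cv2.resize(a,(400,400)),cv2.resize(b,(400,400))]))"
```

```text
t 8.22 p [0.5576 0.303  0.0708] zang 155.84 tilt [ 0.017  0.014 -1.   ] F [-2.7  1.4  1.1] w 0.0254 q [ 0.75  0.54 -0.18  0.   -0.83 -1.18]
grasp [0.5573 0.3027 0.0898] r 0.1486 tens 0.685 toolz-> -5.58
idler_left scene 0.82 [0.554 0.303 0.084] 0.666
reel_center scene 0.98 [0.669 0.227 0.048] 
reel_center scene 0.84 [0.295 0.28  0.037] 
reel_center scene 0.8 [ 0.805 -0.064  0.033] 
idler_right scene 0.7 [ 0.519 -0.185  0.078] 
core_center scene 0.76 [ 0.726 -0.263  0.045] 
idler_left top 0.58 [0.557 0.302 0.082] 0.682
reel_center top 0.96 [0.666 0.229 0.046] 
reel_center top 0.86 [0.289 0.281 0.036] 
reel_center top 0.56 [ 0.805 -0.066  0.04 ] 
idler_right top 0.6 [ 0.52  -0.184  0.078] 
core_center top 0.43 [ 0.727 -0.264  0.044]
```

View pics/c4.png

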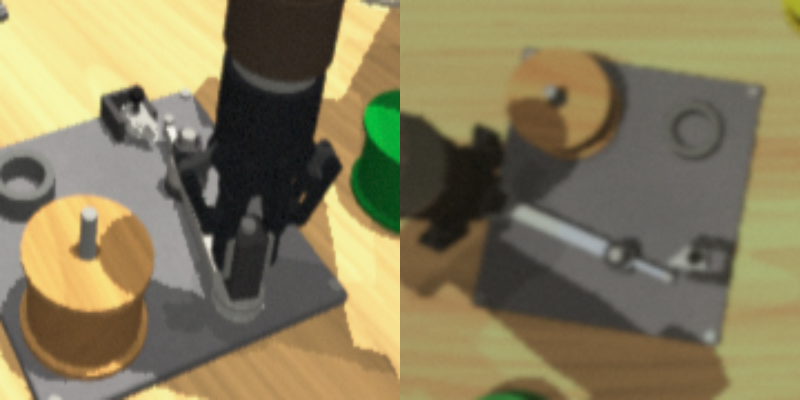

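Request:
{"name": "play_rows", "arguments": {"xyz": [[0, 0, -2.5], [0, 0, -2], [0, 0, 0]], "twist": [1, 0.5, 0], "grip": [15, 15, 15]}}

```text
time: 8.97
ee_pos: [0.562, 0.301, 0.0708]
ee_rot: [0.6, -0.598, -0.382, 0.368]
force: [-4.0, 1.7, 1.1]
grip_width: 0.0255
```

```bash
python3 -c "
from h import *
arm()
for i in range(12): e=bot.grab_frame('top')
arm()
for r in bot.mark_of('top','idler_left')[:1]: 
    X=w(e,r['at']); v=X[:2]-PIV; print(X.round(3),(np.pi/2+.282-np.arctan2(v[1],v[0])).round(3))
"
```

```text
t 8.97 p [0.562  0.301  0.0708] zang 154.06 tilt [ 0.016  0.014 -1.   ] F [-4.   1.7  1.1] w 0.0255 q [ 0.75  0.54 -0.17  0.   -0.84 -1.2 ]
grasp [0.5617 0.3007 0.0898] r 0.1486 tens 0.718 toolz-> -5.548
t 9.57 p [0.5618 0.3011 0.0708] zang 154.15 tilt [ 0.016  0.013 -1.   ] F [-3.8  2.   1.1] w 0.0258 q [ 0.75  0.54 -0.17  0.   -0.84 -1.2 ]
grasp [0.5615 0.3008 0.0898] r 0.1486 tens 0.716 toolz-> -5.55
[0.563 0.301 0.083] 0.722
```

The arm holds steady at about 0.72 rad, which is about 2.8 cm past the click and about 2 cm short of the end stop. Handing in.

```bash
python3 -c "
from h import *
print(bot.hand_in()); arm()"
```

```text
the job is handed in; nothing more can be done
None
the job is handed in; nothing more can be done
```

The job is handed in. The idler block of the left station, which has the full wooden reel, is pushed back past the click and still held in the gripper at 60 N.

- **Arm position:** the last readings put the arm at about 0.72 rad from the tool pose (0.735 from the tool's angle) and 0.72 from the top camera. That is about 2.8 cm past the 0.53 click and about 2 cm short of the 0.85 end stop. It held still for 0.6 s before hand-in.
- **Pawl:** I could not measure the pawl directly, because the networks do not report it. That it clicked in rests on the arm angle and on the picture at about 0.69 rad, where the arm's tooth looks clear of the pawl.
- **Force reading:** the wrist force read only about 4 N, against the roughly 9 N stated beyond the click. I don't know why. The camera and the tool pose agree that the block followed the gripper.
- **Everything else:** at about 0.69 rad, the reel, the core and the other station's block were where they started, within the measuring error. The green and yellow look-alike reels had not moved either.

The job took about 9.6 s of the 32 s allowed.

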